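Set the suction and clear the trimming plate

TASK

In the dental lab, first turn the suction knob on the dust extractor until the tip of its white pointer stands at the red index mark, within the mark's width. Then take the scraper block and with it push all four plaster offcuts off the steel plate into the catch tray, without the gripper touching them, and stand the scraper upright again on its rubber pad, lengthwise and wholly on it. Leave the model, the jar, the handpiece and the bur block where they are.

Things in the scene. Friction and masses are not known exactly. Their poses are not given: they have to be found in the camera images.
- extractor: white bench dust extractor, a fixed box 200 (its x) x 160 (y) x 75 mm high, with a grey suction neck 240 mm high, which rises 76 mm from its centre along its +x and 38 mm along its +y, bends over towards +x and ends in a black funnel. Origin: centre of its underside. Its vents face its -x. It stands left or right of the middle of the bench; the station is on the other side
- suction_knob (a joint): angle of the black suction knob on the extractor's top (vertical axis), rad, growing counterclockwise seen from above; at 0 the pointer points along the extractor's -x. End stops at -2.5 and 2.5
- knob_grip (a point): point on the knob's axis at the height to grip, 108 mm above the bench. The knob is a disc 68 mm across whose top is 89 mm above the bench, with a straight grip bar across it, 56 mm long, 16 mm wide, its top 123 mm above the bench; the bar lies in line with the pointer
- knob_pointer (a point): tip of the knob's white pointer, 37 mm from the knob's axis, on the disc at one end of the bar; a white line on that half of the bar's top leads to it
- index_mark (a point): inner end of the red index mark, 37 mm from the knob's axis. The mark is 8 mm wide (along the circle) and runs outward 18 mm on a flat aluminium ring 112 mm across round the knob; the ring does not turn by itself
- station: fixed trimming station 310 (its x) x 196 mm (y). Origin: bench level, middle line. White base with a flat steel plate from x = -120 to 80 mm, top 45 mm above the bench, its -x end open, then the grey catch tray. Guards 8 mm thick, 12 mm high along the plate's long sides: 180 mm clear between them
- tray_floor (a point): centre of the catch tray's floor, 4 mm above the bench. The tray spans x = 80 to 190 mm of the station, open towards the plate (the plate's edge drops straight to its floor); its other walls are 8 mm thick and 57 mm above the bench
- pad: flat dark rubber pad fixed on the bench, 170 (its x) x 80 (y) x 4 mm. Origin: centre of its underside
- scraper: scraper block: blue base 110 (its x) x 30 (y) x 30 mm high with a black foot, and on it an orange grip rib 70 (x) x 22 (y) mm that rises from 30 to 76 mm. About 160 g. Origin: centre of its underside
- chip0: ivory plaster offcut about 40 x 27 x 14 mm, 20 g, on the steel plate. Origin: centre of its underside
- chip1: ivory plaster offcut about 36 x 28 x 16 mm, 20 g, on the steel plate. Origin: centre of its underside
- chip2: ivory plaster offcut about 42 x 26 x 13 mm, 20 g, on the steel plate. Origin: centre of its underside
- chip3: ivory plaster offcut about 35 x 34 x 15 mm, 20 g, on the steel plate. Origin: centre of its underside
- model: bystander: yellow plaster dental model with ivory teeth, 66 x 60 x 38 mm. Origin: centre of its underside
- jar: bystander: jar with a white cap, 60 mm across, 100 mm high. Origin: centre of its underside
- handpiece: bystander: navy blue handpiece lying in a grey cradle, 125 x 50 x 70 mm. Origin: centre of the cradle's underside
- bur_block: bystander: green block 55 x 36 x 22 mm with upright burs up to 52 mm, standing loose on the extractor's top. Origin: centre of its underside
Mind the look-alikes: they are no part of the job. What is meant by the pad is not yellow, and is the larger of those in its own colour. Several things look just like the scraper: the one meant starts farthest from the robot's base.

How it is judged:
On the way, in this order (a step that is already met when the one before it is completed fails the run):
1. the suction knob's pointer stands at the red mark and the knob is let go (horizontal distance between knob_pointer and index_mark below 0.004 m and contact force between the fingers and suction_knob below 0.1 N), for 0.2 s.
2. all four offcuts lie in the catch tray (x of chip0 in the frame of station between 0.08 and 0.19 m and y of chip0 in the frame of station between -0.098 and 0.098 m and z of each of chip0, chip1, chip2, chip3 in the frame of station below 0.043 m and x of chip1 in the frame of station between 0.08 and 0.19 m and y of chip1 in the frame of station between -0.098 and 0.098 m and x of chip2 in the frame of station between 0.08 and 0.19 m and y of chip2 in the frame of station between -0.098 and 0.098 m and x of chip3 in the frame of station between 0.08 and 0.19 m and y of chip3 in the frame of station between -0.098 and 0.098 m), for 0.2 s.
At the end, for the whole second after the job is handed in: Pointer tip within 4 mm of the red mark's middle; all offcuts in the tray, below plate level; scraper upright, at rest on its pad (centre within 30 mm along and 25 mm across, length within 0.5 rad); each bystander within 15 mm of its start (all of step 2 and horizontal distance between knob_pointer and index_mark below 0.004 m and x of scraper in the frame of pad between -0.03 and 0.03 m and y of scraper in the frame of pad between -0.025 and 0.025 m and angle between the x axis of scraper and the x axis of pad, either way round below 0.5 rad and angle between scraper's own z axis and vertical below 0.1 rad and z of scraper in the frame of pad below 0.008 m and linear speed of scraper below 0.02 m/s and distance of each of model, jar, handpiece, bur_block from where it was at the start of the episode below 0.015 m); the robot touches nothing.
It fails at once if the gripper or arm touches an offcut (contact force between any of the fingers, the arm and chip0 above 0.5 N or contact force between any of the fingers, the arm and chip1 above 0.5 N or contact force between any of the fingers, the arm and chip2 above 0.5 N or contact force between any of the fingers, the arm and chip3 above 0.5 N).
It fails at once if a bystander is pushed away or tipped (distance of any of model, jar, handpiece, bur_block from where it was at the start of the episode above 0.03 m or angle between any of model, jar, handpiece, bur_block's own z axis and vertical above 0.4 rad).
It also fails if it takes over 72 s, if anything falls off the work surface, if the arm or the gripper's body presses on something with over 40 N, if the wrist force passes 120 N, or if a joint passes its speed limit or range.

ROBOT

A 6-joint arm with a two-finger parallel gripper is mounted at the origin on the work surface. World frame = base frame: x ahead of the robot, y to its left, z up, the work surface at z = 0. Lengths are in m, angles in rad, forces in N, time in s.
With the tool pointing down it reaches from about 0.425 to 0.95 m from the base axis. Payload 3.5 kg.
Tool frame: the origin (TCP) lies between the finger pads; the fingertips stand 19 mm ahead of it and the grasp point (between the pads) is the TCP (r.tcp_to_tips is the distance from the TCP to the fingertips, in m); z points along the fingers, y is the line along which they close (so a half turn about z gives the same grasp; the last joint's range is limited). The gripper opens to 85 mm and grips with 20 to 120 N. Pads are 22 mm wide; open, the fingers measure 114 mm over their backs; the gripper's body (76 mm by 85 mm) begins 54 mm behind the grasp point. The pads swing forward as they close: fully open they stand 13 mm farther back than shut.
Start: joints at [-1.323, 0.286, 1.577, -0, 1.279, -0.15], TCP at [0.262, -0.622, 0.25] pointing down, gripper open.
Joint ranges: [-2.77, 2.77], [-0.9, 2.22], [0.21, 2.48], [-1.53, 4.67], [0.24, 2.81], [-2.84, 2.84]. Speed limits (rad/s): [2.79, 2.79, 3.14, 3.14, 3.14, 3.14].

INTERFACE

Orientations are given as a 3x3 rotation matrix whose columns are the frame's x, y, z axes.
In Python, from workcell import r, imaging, hand_in gives the robot as it stands.
- The arm moves only by the shell command python3 -m pendant 'ROWS' [OPENING] [FORCE]. ROWS is JSON, a list of rows, each a list of 6 numbers: the shift along the tool's x, y, z normalised to -1 to 1, where 1 is 10 cm, then the turn, a rotation vector about the tool's x, y, z normalised to -1 to 1, where 1 is pi rad. A call has exactly 5 rows; each row shifts and turns the commanded pose from where the row before left it, along the tool's axes as they then stand; what a row does not reach is not made up. A row lasts 1/12 s, in which the tool goes at most 41.7 mm and 7.16 degrees, less where a joint would pass 70% of its speed; a pose out of reach is approached as far as the arm can. A call with a number of a shift or a turn outside -1 to 1 is refused whole. A call with a gripper value outside its range is refused whole. OPENING is the opening, from -1 (shut) to 1 (fully open), set as the call begins (- or left out, the last holds). The fingers move at their own pace and stop on an object; FORCE is the grip in N (left out, the last holds). Time passes only in rows, so rows that do not move let the fingers close, or fill a call up. It gives the time, the measured TCP pose, the force, the opening and the grip force at its end, in the units of the state.
- r.observe(): the state, without advancing time (a new reading comes with each control period).
- imaging.grab_frame(name): name is "scene" or "top"; returns a dict with "color" (420x560x3 uint8, red, green, blue), "vertical_fov" (degrees; the focal length in pixels is half the picture's height over the tangent of half this angle, whatever the lens; pixels are square), "cx", "cy" (the principal point, pixels), "k1" (the pictures are not rectified: a ray, as slopes to the right and down, at radius r is drawn at 1 + k1 r^2 times it, then the intrinsics apply), "T" (4x4, takes a point from camera to world coordinates). Camera axes: x right, y down, z forward; pixel columns grow to the right and rows downward; lengths in m; the calibration is good to about 2 mm. A picture is of the moment at which its call begins. There is no depth.
- hand_in(): hands the job in; it is judged then, once.
The state is a dict: "time_s": time; "q": joint angles; "joint_vel": joint speeds; "joint_efforts": joint torques, N m; "eef_pos": TCP position; "ee_rot": TCP orientation; "force": force on the tool from outside, world axes, zero at the start; "torque": the same for the moment, N m; "grip_width": finger opening in m; "grip_force": force on a finger pad.
Only numpy, scipy, OpenCV 4.12 (cv2) and the standard library are available. Lean on these libraries where they do the work, as an engineer would, in place of code of your own. Each camera call takes 0.05 s, during which the arm holds its last target. There are 200 camera calls.

## Working session

There is one attempt and no reset: what is moved stays moved. The work goes in short steps, Python scripts to look and compute and a shell command to move; the robot and the scene stay as the last step left them, time stands still between calls to the robot, and variables do not carry over. Pictures are saved under pics/ and viewed, at most 10 in all, crops included, and the job is handed in when it is done.

```bash
mkdir -p pics; ls; cat > h.py <<'E'
import numpy as np, cv2
from workcell import r, imaging, hand_in
def grab(n):
    f=imaging.grab_frame(n); np.save(f'/tmp/{n}.npy',f,allow_pickle=True); return f
def load(n): return np.load(f'/tmp/{n}.npy',allow_pickle=True).item()
def K(f):
    fl=f['color'].shape[0]/2/np.tan(np.radians(f['vertical_fov'])/2)
    return np.array([[fl,0,f['cx']],[0,fl,f['cy']],[0,0,1.]])
D=lambda f:np.array([f['k1'],0,0,0.])
def ray(f,uv):
    p=cv2.undistortPoints(np.array(uv,float).reshape(-1,1,2),K(f),D(f)).reshape(-1,2)
    d=np.c_[p,np.ones(len(p))]@f['T'][:3,:3].T
    return f['T'][:3,3],d
def onz(f,uv,z):
    o,d=ray(f,uv); return (o+d*((z-o[2])/d[:,2])[:,None])
def proj(f,P):
    T=np.linalg.inv(f['T']); R=cv2.Rodrigues(T[:3,:3])[0]
    return cv2.projectPoints(np.array(P,float).reshape(-1,1,3),R,T[:3,3],K(f),D(f))[0].reshape(-1,2)
def save(im,name): cv2.imwrite(f'pics/{name}.png',im[:,:,::-1])
E
python3 - <<'E'
from h import *
for n in('top','scene'):
    f=grab(n); save(cv2.resize(f['color'],(800,600),interpolation=cv2.INTER_CUBIC),n+'0'); print(n,f['vertical_fov'],f['cx'],f['cy'],f['k1'],np.round(f['T'],3).tolist())
s=r.observe(); print(s['eef_pos'],np.round(s['ee_rot'],3).tolist(),s['grip_width'],s['time_s'])
E
```

```text
pics
top 49.90972106213925 278.84709839605944 205.15157762486342 -0.05955685102712254 [[0.009, -0.988, 0.156, 0.388], [-1.0, -0.01, -0.009, 0.009], [0.01, -0.156, -0.988, 1.356], [0.0, 0.0, 0.0, 1.0]]
scene 47.56466502327461 277.0759234110862 202.3740315330995 -0.10909620134219158 [[0.645, 0.583, -0.495, 1.102], [0.764, -0.492, 0.417, -0.438], [-0.0, -0.647, -0.762, 0.933], [0.0, 0.0, 0.0, 1.0]]
[ 0.26136635 -0.62174299  0.24907946] [[0.922, 0.387, -0.001], [0.387, -0.922, 0.002], [0.0, -0.002, -1.0]] 0.08570057999415982 0.1
```

View pics/top0.png

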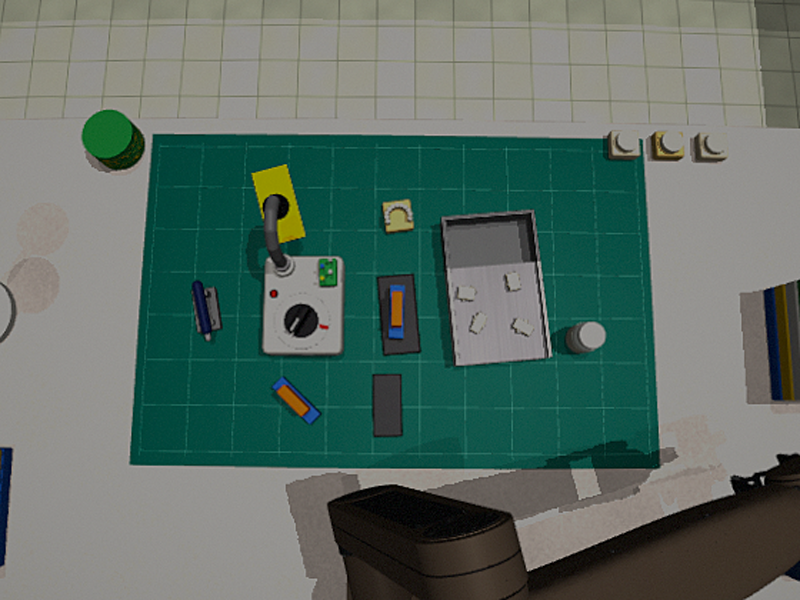

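View pics/scene0.png

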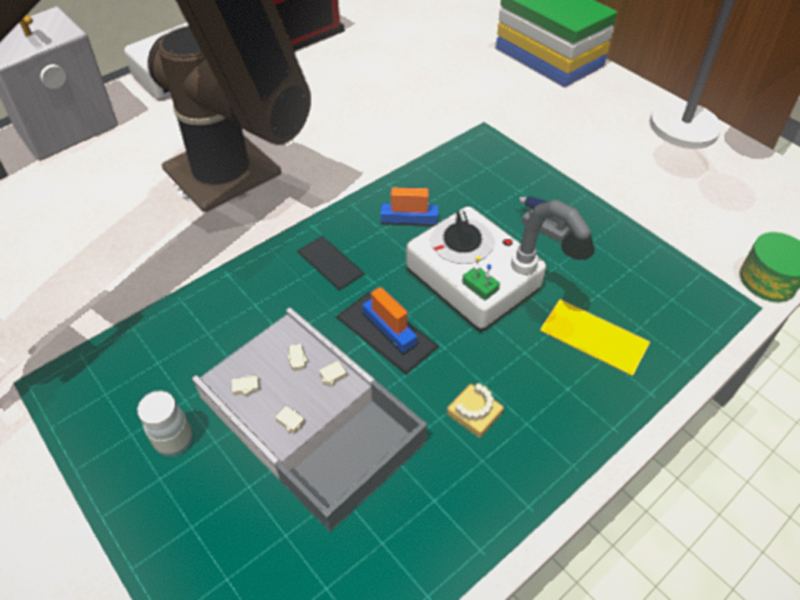

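The top view shows two blue/orange scraper look-alikes, one at (397,312) on the large dark pad and one at (296,400). There is a large dark pad at (399,314), a small dark pad at (387,405) and a yellow one at (278,203). The knob is at (301,320) with the red mark at (323,327), and the station's tray end points up (+x). Next I'll measure.

```bash
cat > m.py <<'E'
from h import *
f=load('top'); g=load('scene'); im=f['color']; hsv=cv2.cvtColor(im,cv2.COLOR_RGB2HSV)
def rects(mask,z,amin,name,ff=f,box=None):
    n,l,st,c=cv2.connectedComponentsWithStats(mask.astype(np.uint8))
    for i in range(1,n):
        if st[i,4]<amin: continue
        if box is not None and not(box[0]<c[i][0]<box[2] and box[1]<c[i][1]<box[3]): continue
        cs=cv2.findContours((l==i).astype(np.uint8),cv2.RETR_EXTERNAL,2)[0][0].reshape(-1,2)
        P=onz(ff,cs,z)[:,:2]
        (x,y),(w,h),a=cv2.minAreaRect((P*1000).astype(np.float32))
        if w<h: w,h,a=h,w,a-90
        print(name,'px',np.round(c[i]).astype(int),'area',st[i,4],'ctr',round(x/1000,4),round(y/1000,4),'size',round(w),round(h),'ang',round(a,1),'dist',round(np.hypot(x,y)/1000,3))
H,S,V=[hsv[:,:,i].astype(int) for i in range(3)]
B=(90,80,460,330)
rects((H>5)&(H<18)&(S>150)&(V>90),.076,40,'orange',f,B)
rects((H>100)&(H<125)&(S>130)&(V>80),.03,60,'blue',f,B)
rects((S<60)&(V<75)&(V>25),.004,300,'dark',f,B)
rects((H>18)&(H<40)&(S>20)&(V>120)&(S<110),.059,40,'chip',f,B)
rects((H<6)&(S>150)&(V>80)|(H>174)&(S>150)&(V>80),.078,5,'red',f,B)
rects((S<40)&(V>150),.1,200,'white',f,B)
c=im[170:250,180:250]; a=cv2.resize(c,(525,600),interpolation=cv2.INTER_CUBIC)
e=im[180:310,160:305]; 
save(a,'knob'); save(cv2.resize(im[185:310,180:305],(600,600),interpolation=cv2.INTER_CUBIC),'cand')
E
python3 m.py
```

```text
orange px [277 216] area 116 ctr 0.561 0.0021 size 67 19 ang -2.4 dist 0.561
orange px [204 280] area 183 ctr 0.3758 0.2034 size 68 22 ang 46.5 dist 0.427
blue px [278 221] area 154 ctr 0.5613 0.001 size 111 30 ang -1.5 dist 0.561
blue px [209 280] area 169 ctr 0.3769 0.2048 size 110 28 ang 46.5 dist 0.429
dark px [191 163] area 347 ctr 0.7335 0.2683 size 160 40 ang 9.0 dist 0.781
dark px [279 221] area 857 ctr 0.5588 -0.0029 size 166 76 ang 5.4 dist 0.559
dark px [270 283] area 809 ctr 0.368 0.0195 size 126 56 ang 0.8 dist 0.369
chip px [434 103] area 81 ctr 0.9268 -0.4851 size 58 55 ang -88.7 dist 1.046
chip px [279 155] area 124 ctr 0.7472 -0.0031 size 44 37 ang -89.3 dist 0.747
red px [191 205] area 13 ctr 0.5884 0.2495 size 12 6 ang 2.2 dist 0.639
red px [226 228] area 11 ctr 0.522 0.1462 size 15 5 ang 76.6 dist 0.542
white px [227 212] area 2810 ctr 0.5398 0.1026 size 1062 841 ang 88.3 dist 0.549
white px [460 215] area 552 ctr 0.5477 -0.5302 size 671 85 ang -3.8 dist 0.762
white px [211 216] area 1734 ctr 0.5653 0.1868 size 185 148 ang 0.6 dist 0.595
```

View pics/cand.png

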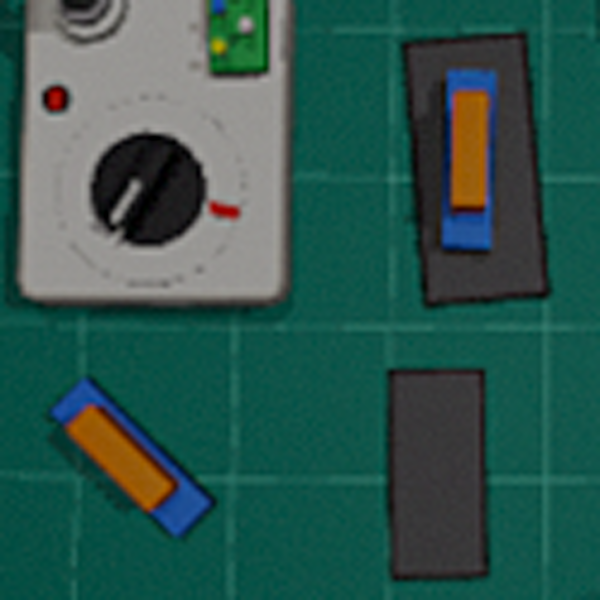

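The crop shows both candidates: A at crop (470,150), full (278,219), and B at crop (130,455), full (207,280). A is the one meant, because it is 0.561 m from the base against 0.427 m for B. The pad is the larger dark one (166x76 mm measured), under A. The pointer line runs lower-left from (135,185) to (115,235), and the mark is at (210–238,210).

```bash
cat > m2.py <<'E'
from h import *
f=load('top'); g=load('scene')
def comp(ff,mask,seed):
    n,l,st,c=cv2.connectedComponentsWithStats(mask.astype(np.uint8))
    ids=[i for i in range(1,n) if st[i,4]>4]; i=min(ids,key=lambda i:np.hypot(*(c[i]-seed)))
    return c[i],st[i,4],cv2.findContours((l==i).astype(np.uint8),cv2.RETR_EXTERNAL,1)[0][0].reshape(-1,2)
out={}
for n,ff,ks,ms in(('top',f,(211,224),(226,228)),('scene',g,(324,165),(307,173))):
    hsv=cv2.cvtColor(ff['color'],cv2.COLOR_RGB2HSV).astype(int); H,S,V=hsv[...,0],hsv[...,1],hsv[...,2]
    c,a,k=comp(ff,((H<8)|(H>172))&(S>110)&(V>60),ms); P=onz(ff,[c],.078)[0]
    cc=onz(ff,k,.078)[:,:2]
    print(n,'mark',c,a,'at',P[:2].round(4))
    c,a,k=comp(ff,(V<70),ks)
    hull=cv2.convexHull(k).reshape(-1,2); Q=onz(ff,hull,.089)[:,:2]
    (x,y),R=cv2.minEnclosingCircle((Q*1000).astype(np.float32)); el=cv2.fitEllipse((Q*1000).astype(np.float32))
    print(n,'disc',c,a,'at',x,y,R,el,'bbox mid',(Q.max(0)+Q.min(0))/2,np.ptp(Q,0))
# extractor white top, station, chips in top view
hsv=cv2.cvtColor(f['color'],cv2.COLOR_RGB2HSV).astype(int); H,S,V=hsv[...,0],hsv[...,1],hsv[...,2]
notgreen=~((H>70)&(H<95)&(S>90))
def rect(P):
    (x,y),(w,h),a=cv2.minAreaRect((P*1000).astype(np.float32))
    if w<h:w,h,a=h,w,a-90
    return round(x,1),round(y,1),round(w),round(h),round(a,1)
c,a,k=comp(f,(S<50)&(V>100)&(np.indices(V.shape)[1]<260),(211,213)); print('extr',c,a,rect(onz(f,k,.075)[:,:2]))
m=notgreen.copy(); m[:,:300]=0; m[:,395:]=0; m[:140]=0;m[262:]=0
c,a,k=comp(f,m,(347,201)); print('station',c,a,rect(onz(f,k,.057)[:,:2]))
ap=cv2.approxPolyDP(k,4,True).reshape(-1,2); print(np.c_[ap,onz(f,ap,.057)[:,:2].round(4)].tolist())
sub=f['color'][190:250,310:385].astype(int); print('chip/plate colors',f['color'][205,326],f['color'][225,350])
b=(f['color'][...,0].astype(int)-f['color'][...,2]>18)&(V>110); b[:180]=0;b[250:]=0;b[:,:310]=0;b[:,:]&=True;b[:,385:]=0
n,l,st,c=cv2.connectedComponentsWithStats(b.astype(np.uint8))
for i in range(1,n):
    if st[i,4]>15: print('chip',c[i].round(1),st[i,4],onz(f,[c[i]],.057)[0,:2].round(4))
# bar white line: bright inside disc
yy,xx=np.indices(V.shape); w=((xx-211)**2+(yy-224)**2<12**2)&(V>110)&(S<60)
n,l,st,c=cv2.connectedComponentsWithStats(w.astype(np.uint8),connectivity=8)
for i in range(1,n): print('white',c[i].round(1),st[i,4], np.argwhere(l==i)[:,::-1].tolist() if st[i,4]<25 else '')
print(V[214:240,198:226])
E
python3 m2.py
```

```text
top mark [226.33333333 228.4       ] 15 at [0.5222 0.1463]
top disc [210.72058824 223.74509804] 408 at 533.017578125 190.62051391601562 33.49964141845703 ((533.1041870117188, 190.46864318847656), (65.2785873413086, 66.58275604248047), 160.79017639160156) bbox mid [0.53313272 0.19018389] [0.06267962 0.06527273]
scene mark [306.76923077 172.92307692] 13 at [0.5212 0.1481]
scene disc [323.34343434 165.35858586] 396 at 528.9144897460938 195.06558227539062 43.039466857910156 ((531.0057983398438, 192.18722534179688), (59.65708923339844, 86.52777862548828), 55.54108810424805) bbox mid [0.53215208 0.18896289] [0.07491851 0.06440753]
extr [211.35616438 214.33633742] 2774 (570.3, 189.5, 197, 156, 0.5)
station [346.08524315 201.3686417 ] 7156 (611.4, -199.2, 313, 201, 5.4)
[[373.0, 147.0, 0.773, -0.2828], [309.0, 152.0, 0.7549, -0.0909], [318.0, 256.0, 0.4474, -0.1162], [386.0, 249.0, 0.4689, -0.3131]]
chip/plate colors [152 151 147] [147 142 145]
white [220.5 217.5] 2 [[220, 217], [221, 218]]
white [222.  220.5] 2 [[222, 220], [222, 221]]
white [205.8 226.5] 16 [[207, 223], [208, 223], [207, 2
[... 2616 characters left out ...]
153 154 157 144 130 145 135  70   6   7  24  30  26  25  29  25  15  24
   68 102 147 160 154 151 153 152 151 152]
 [152 150 152 154 157 157 122  96  88  48  21  12  13  13  15  23  69 103
  135 159 158 152 152 150 152 151 154 153]
 [151 150 152 152 151 146 140 150 148 121 111 103 104 105 108 107 136 157
  159 155 153 152 154 151 154 152 152 144]
 [153 151 151 153 154 154 153 154 156 160 160 164 164 163 161 162 157 155
  151 152 150 150 150 151 150 152 150 135]
 [147 152 153 151 151 153 149 153 152 153 151 152 153 155 153 152 152 152
  151 151 151 152 152 153 150 153 146 149]
 [134 146 151 154 152 152 151 152 150 151 152 150 151 150 149 150 150 151
  150 150 153 153 152 155 153 152 151 151]]
```

View pics/knob.png

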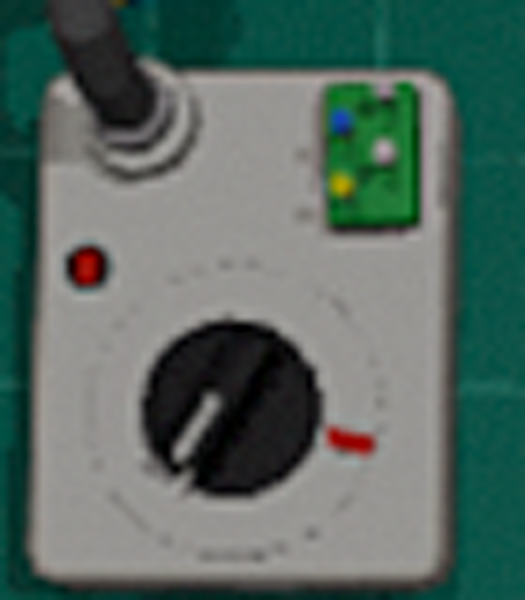

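The knob crop confirms the pointer at (185,480), lower-left, and the red mark's inner end at (330,437). The bur block is at (370,155). Next: the pointer angle, the chips, and a move planner.

```bash
cat >> h.py <<'E'
def plan(x=None,y=None,z=None,yaw=None):
    s=r.observe(); p=s['eef_pos']; R=s['ee_rot']; t=np.array([p[i] if v is None else v for i,v in enumerate((x,y,z))])
    cy=np.degrees(np.arctan2(R[1,0],R[0,0])); d=R.T@(t-p)*10
    print('t',round(s['time_s'],2),'pos',p.round(4),'yaw',round(cy,2),'tilt',R[2].round(4),'F',s['force'].round(1),'w',round(s['grip_width'],4),'gf',round(s['grip_force'],1),'q6',round(s['q'][5],2))
    print('  shift units',d.round(3),'rows>=',round(np.linalg.norm(d)/.417,1), '' if yaw is None else f'turnz {-(yaw-cy)/180:.4f} rows>= {abs(yaw-cy)/7.16:.1f}')
E
python3 - <<'E'
from h import *
f=load('top')
L=onz(f,[[207.6,222.3],[203.6,230.6]],.1235)[:,:2]; d=L[1]-L[0]; print('line',L.round(4),'ang',np.degrees(np.arctan2(d[1],d[0]))%360,np.linalg.norm(d))
for z in(.089,.091):
  P=onz(f,[[203.8,233.3]],z)[0,:2]-[.533,.1905]; print('tip',P.round(4),np.linalg.norm(P),np.degrees(np.arctan2(P[1],P[0]))%360)
lab=cv2.cvtColor(f['color'],cv2.COLOR_RGB2LAB).astype(int); m=(lab[...,2]-lab[...,1]>4)&(lab[...,0]>120)
m[:187]=0;m[245:]=0;m[:,:314]=0;m[:,380:]=0
n,l,st,c=cv2.connectedComponentsWithStats(m.astype(np.uint8))
# station: measured frame
o=np.array([.6114,-.1992]); a=np.radians(5.4); ux=np.array([np.cos(a),np.sin(a)]); uy=np.array([-ux[1],ux[0]]); so=o-ux*.035
print('station origin',so)
for i in range(1,n):
    if st[i,4]>12:
        p=onz(f,[c[i]],.057)[0,:2]; print('chip',c[i].round(1),st[i,4],p.round(4),'st',np.round([(p-so)@ux,(p-so)@uy],3))
plan(.5,-.3,.25); 
E
```

```text
line [[0.5337 0.1934]
 [0.5107 0.2036]] ang 156.0159842954289 0.025181876256936166
tip [-0.0265  0.0178] 0.03190679294113391 146.18540910921547
tip [-0.0267  0.0174] 0.03188838311877065 146.84198981948234
station origin [ 0.57655533 -0.20249379]
chip [337.8 226.5] 15 [ 0.5331 -0.174 ] st [-0.041  0.032]
t 0.1 pos [ 0.2614 -0.6217  0.2491] yaw 22.79 tilt [ 3.0e-04 -2.1e-03 -1.0e+00] F [ 0.7 -0.  -0.4] w 0.0857 gf 0.0 q6 -0.15
  shift units [ 3.446 -2.042 -0.004] rows>= 9.6
```

```bash
python3 -m pendant '[[0.345,-0.204,0,0,0,0],[0.345,-0.204,0,0,0,0],[0.345,-0.204,0,0,0,0],[0.345,-0.204,0,0,0,0],[0.345,-0.204,0,0,0,0]]' 0 20
python3 -m pendant '[[0.345,-0.204,0,0,0,0],[0.345,-0.204,0,0,0,0],[0.345,-0.204,0,0,0,0],[0.345,-0.204,0,0,0,0],[0.345,-0.204,0,0,0,0]]'
python3 -c "
from h import *
plan(.533,.1905,.25,-29)"
```

```text
time_s: 0.52
eef_pos: [0.3816, -0.4596, 0.2497]
ee_rot: [[0.922, 0.387, -0.0], [0.387, -0.922, 0.001], [-0.0, -0.001, -1.0]]
force: [1.2, -0.3, -0.2]
grip_width: 0.043
grip_force: 0.0
time_s: 0.93
eef_pos: [0.5012, -0.2986, 0.2499]
ee_rot: [[0.922, 0.387, -0.0], [0.387, -0.922, 0.0], [-0.0, -0.001, -1.0]]
force: [-0.0, 0.4, -0.6]
grip_width: 0.0428
grip_force: 0.0
t 0.93 pos [ 0.5012 -0.2986  0.2499] yaw 22.78 tilt [-3.e-04 -6.e-04 -1.e+00] F [-0.   0.4 -0.6] w 0.0428 gf 0.0 q6 0.46
  shift units [ 2.188e+00 -4.386e+00  1.000e-03] rows>= 11.8 turnz 0.2877 rows>= 7.2
```

```bash
for i in 1 2 3; do python3 -m pendant '[[0.146,-0.2924,0,0,0,0],[0.146,-0.2924,0,0,0,0],[0.146,-0.2924,0,0,0,0],[0.146,-0.2924,0,0,0,0],[0.146,-0.2924,0,0,0,0]]' >/dev/null; done
python3 -m pendant '[[0,0,0,0,0,0.036],[0,0,0,0,0,0.036],[0,0,0,0,0,0.036],[0,0,0,0,0,0.036],[0,0,0,0,0,0.036]]' >/dev/null
python3 -m pendant '[[0,0,0,0,0,0.036],[0,0,0,0,0,0.036],[0,0,0,0,0,0.036],[0,0,0,0,0,0],[0,0,0,0,0,0]]' >/dev/null
python3 -c "
from h import *
plan(.533,.1905,.11,-29)"
```

```text
t 3.02 pos [0.5323 0.1886 0.2498] yaw -28.88 tilt [-7.e-04  6.e-04 -1.e+00] F [0.  0.6 0.2] w 0.0427 gf 0.0 q6 2.24
  shift units [-0.002 -0.021  1.398] rows>= 3.4 turnz 0.0007 rows>= 0.0
```

```bash
python3 -m pendant '[[0,-0.02,0.3,0,0,0],[0,0,0.3,0,0,0],[0,0,0.3,0,0,0],[0,0,0.3,0,0,0],[0,0,0.17,0,0,0]]'
python3 -m pendant '[[0,0,0,0,0,0],[0,0,0,0,0,0],[0,0,0,0,0,0],[0,0,0,0,0,0],[0,0,0,0,0,0]]' -1 20
python3 -m pendant '[[0,0,0,0,0,0],[0,0,0,0,0,0],[0,0,0,0,0,0],[0,0,0,0,0,0],[0,0,0,0,0,0]]' 
python3 -c "
from h import *
plan(.533,.1905,.11,-29); print(r.observe()['torque'])"
```

```text
time_s: 3.43
eef_pos: [0.5313, 0.19, 0.1094]
ee_rot: [[0.876, -0.483, -0.005], [-0.483, -0.876, -0.001], [-0.004, 0.003, -1.0]]
force: [-0.5, 0.5, -1.0]
grip_width: 0.0424
grip_force: 0.0
time_s: 3.85
eef_pos: [0.5337, 0.1906, 0.1136]
ee_rot: [[0.875, -0.485, 0.001], [-0.485, -0.875, 0.0], [0.001, -0.001, -1.0]]
force: [2.5, 1.4, -7.4]
grip_width: 0.0155
grip_force: 22.0
time_s: 4.27
eef_pos: [0.5337, 0.1906, 0.1135]
ee_rot: [[0.874, -0.486, 0.001], [-0.486, -0.874, 0.0], [0.0, -0.001, -1.0]]
force: [2.6, 2.6, -7.1]
grip_width: 0.0158
grip_force: 22.1
t 4.27 pos [0.5337 0.1906 0.1135] yaw -29.05 tilt [ 2.e-04 -6.e-04 -1.e+00] F [ 2.6  2.6 -7.1] w 0.0158 gf 22.1 q6 2.24
  shift units [-0.005  0.004  0.035] rows>= 0.1 turnz -0.0003 rows>= 0.0
[ 0.3989179  -0.33475149  0.03597567]
```

```bash
for i in 1 2 3; do python3 -m pendant '[[0,0,0,0,0,-0.036],[0,0,0,0,0,-0.036],[0,0,0,0,0,-0.036],[0,0,0,0,0,-0.036],[0,0,0,0,0,-0.036]]' - 40 | grep -E 'pos|force'; done
python3 -m pendant '[[0,0,0,0,0,-0.036],[0,0,0,0,0,0],[0,0,0,0,0,0],[0,0,0,0,0,0],[0,0,0,0,0,0]]'
python3 -c "
from h import *
plan(.533,.1905,.11,75.5); print(r.observe()['torque'])"
```

```text
eef_pos: [0.5336, 0.1903, 0.1136]
force: [0.7, 1.7, -6.6]
grip_force: 44.2
eef_pos: [0.5337, 0.19, 0.1136]
force: [2.7, 0.9, -6.4]
grip_force: 44.2
eef_pos: [0.5339, 0.1899, 0.1136]
force: [3.0, 0.6, -7.4]
grip_force: 44.1
time_s: 5.93
eef_pos: [0.534, 0.1899, 0.1136]
ee_rot: [[0.267, 0.964, 0.001], [0.964, -0.267, -0.001], [-0.001, 0.001, -1.0]]
force: [3.1, -2.3, -5.9]
grip_width: 0.0153
grip_force: 44.2
t 5.93 pos [0.534  0.1899 0.1136] yaw 74.54 tilt [-7.0e-04  1.3e-03 -1.0e+00] F [ 3.1 -2.3 -5.9] w 0.0153 gf 44.2 q6 0.43
  shift units [ 0.003 -0.011  0.036] rows>= 0.1 turnz -0.0053 rows>= 0.1
[-0.3133647  -0.54080261 -0.07497535]
```

```bash
python3 -m pendant '[[0,0,0,0,0,0],[0,0,0,0,0,0],[0,0,0,0,0,0],[0,0,0,0,0,0],[0,0,-0.2,0,0,0]]' 0 20 >/dev/null
python3 -m pendant '[[0,0,-0.4,0,0,0],[0,0,-0.4,0,0,0],[0,0,-0.4,0,0,0],[0,0,-0.2,0,0,0],[0,0,0,0,0,0]]' >/dev/null
for i in 1 2; do python3 -m pendant '[[-0.12,0.38,0,0,0,0],[-0.12,0.38,0,0,0,0],[-0.12,0.38,0,0,0,0],[-0.12,0.38,0,0,0,0],[-0.12,0.38,0,0,0,0]]' ; done
python3 - <<'E'
from h import *
f=grab('top'); g=grab('scene')
a=cv2.resize(f['color'][195:250,180:250],(560,440),interpolation=cv2.INTER_CUBIC)
b=cv2.resize(g['color'][140:195,290:360],(560,440),interpolation=cv2.INTER_CUBIC)
save(cv2.resize(np.hstack([a,b]),(800,314)),'knob2')
E
```

```text
time_s: 7.18
eef_pos: [0.7016, 0.0813, 0.2722]
ee_rot: [[0.265, 0.964, -0.002], [0.964, -0.265, 0.0], [-0.0, -0.002, -1.0]]
force: [0.7, -0.1, -0.2]
grip_width: 0.0427
grip_force: 0.0
time_s: 7.6
eef_pos: [0.869, -0.027, 0.2718]
ee_rot: [[0.265, 0.964, -0.002], [0.964, -0.265, 0.001], [0.0, -0.002, -1.0]]
force: [1.9, 0.5, 1.8]
grip_width: 0.0425
grip_force: 0.0
```

View pics/knob2.png

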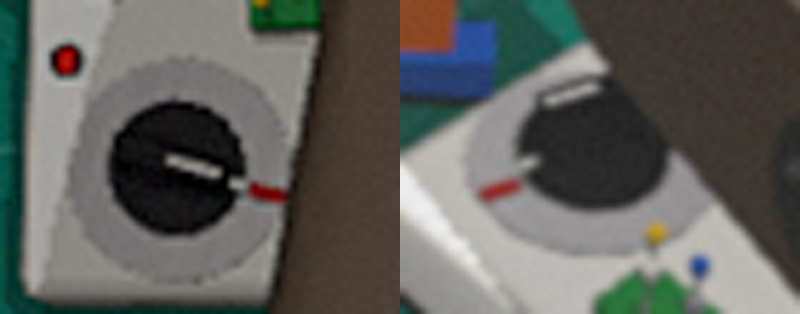

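The pointer now lies in line with the red mark (top view: pointer end (240,184), mark (252–285,188–195)). Next is the scraper.

```bash
python3 -c "
from h import *
f=load('top')
o=np.array([.6114,-.1992]); a=np.radians(5.4); ux=np.array([np.cos(a),np.sin(a)]); uy=np.array([-ux[1],ux[0]]); so=o-ux*.035
for c in ((325.5,205),(359,197),(334.6,225),(365,228)):
  p=onz(f,[c],.058)[0,:2]; print(p.round(3),np.round([(p-so)@ux,(p-so)@uy],3))
plan(.561,.0015,.25,-2)"
```

```text
[ 0.596 -0.139] [0.025 0.062]
[ 0.62  -0.237] [ 0.04  -0.039]
[ 0.537 -0.165] [-0.036  0.041]
[ 0.529 -0.253] [-0.052 -0.046]
t 7.7 pos [ 0.8705 -0.031   0.264 ] yaw 74.36 tilt [-0.0022 -0.0076 -1.    ] F [ 0.1  0.4 -1.8] w 0.0427 gf 0.0 q6 0.12
  shift units [-0.52  -3.067  0.165] rows>= 7.5 turnz 0.4242 rows>= 10.7
```

```bash
python3 -m pendant '[[-0.065,-0.383,0.02,0,0,0],[-0.065,-0.383,0.02,0,0,0],[-0.065,-0.383,0.02,0,0,0],[-0.065,-0.383,0.02,0,0,0],[-0.065,-0.383,0.02,0,0,0]]' 1 20 >/dev/null
python3 -m pendant '[[-0.065,-0.383,0.02,0,0,0],[-0.065,-0.383,0.02,0,0,0],[-0.065,-0.383,0.02,0,0,0],[0,0,0,0,0,0.0386],[0,0,0,0,0,0.0386]]' >/dev/null
python3 -m pendant '[[0,0,0,0,0,0.0386],[0,0,0,0,0,0.0386],[0,0,0,0,0,0.0386],[0,0,0,0,0,0.0386],[0,0,0,0,0,0.0386]]' >/dev/null
python3 -m pendant '[[0,0,0,0,0,0.0386],[0,0,0,0,0,0.0386],[0,0,0,0,0,0.0386],[0,0,0,0,0,0.0386],[0,0,0,0,0,0]]' >/dev/null
python3 -c "
from h import *
plan(.561,.0015,.12,-2)
plan(.561,.0015,.063,-2)"
```

```text
t 9.37 pos [0.5579 0.0057 0.2568] yaw -1.89 tilt [-1.1e-03 -5.0e-04 -1.0e+00] F [-0.7 -0.5  0.1] w 0.0857 gf 0.0 q6 1.43
  shift units [0.034 0.041 1.368] rows>= 3.3 turnz 0.0006 rows>= 0.0
t 9.37 pos [0.5579 0.0057 0.2568] yaw -1.89 tilt [-1.1e-03 -5.0e-04 -1.0e+00] F [-0.7 -0.5  0.1] w 0.0857 gf 0.0 q6 1.43
  shift units [0.034 0.042 1.938] rows>= 4.6 turnz 0.0006 rows>= 0.0
```

```bash
python3 -m pendant '[[0.034,0.041,0.38,0,0,0],[0,0,0.38,0,0,0],[0,0,0.38,0,0,0],[0,0,0.38,0,0,0],[0,0,0.38,0,0,0]]'
python3 -m pendant '[[0,0,0.02,0,0,0],[0,0,0,0,0,0],[0,0,0,0,0,0],[0,0,0,0,0,0],[0,0,0,0,0,0]]' -1 40 
python3 -m pendant '[[0,0,0,0,0,0],[0,0,0,0,0,0],[0,0,0,0,0,0],[0,0,0,0,0,0],[0,0,0,0,0,0]]'
python3 -c "
from h import *
plan(.561,.0015,.18,-2)"
```

```text
time_s: 9.78
eef_pos: [0.5614, 0.0013, 0.0658]
ee_rot: [[1.0, -0.028, 0.0], [-0.028, -1.0, 0.0], [0.0, -0.0, -1.0]]
force: [1.0, 0.2, 0.1]
grip_width: 0.0856
grip_force: 0.0
time_s: 10.2
eef_pos: [0.5644, 0.0005, 0.0687]
ee_rot: [[1.0, -0.031, 0.006], [-0.031, -1.0, -0.001], [0.006, 0.001, -1.0]]
force: [0.1, -0.3, 0.7]
grip_width: 0.0252
grip_force: 0.0
time_s: 10.62
eef_pos: [0.5645, 0.0004, 0.0687]
ee_rot: [[1.0, -0.031, 0.006], [-0.031, -1.0, -0.001], [0.006, 0.001, -1.0]]
force: [-1.2, -0.8, 6.9]
grip_width: 0.0215
grip_force: 41.9
t 10.62 pos [5.645e-01 4.000e-04 6.870e-02] yaw -1.77 tilt [ 5.7e-03  8.0e-04 -1.0e+00] F [-1.2 -0.8  6.9] w 0.0215 gf 41.9 q6 1.42
  shift units [-0.029 -0.009 -1.113] rows>= 2.7 turnz 0.0013 rows>= 0.0
```

```bash
python3 -m pendant '[[0,0,-0.1,0,0,0],[0,0,-0.25,0,0,0],[0,0,-0.25,0,0,0],[0,0,-0.25,0,0,0],[0,0,-0.25,0,0,0]]' - 70 >/dev/null
for i in 1 2 3; do python3 -m pendant '[[0,0,0,0,0,-0.036],[0,0,0,0,0,-0.036],[0,0,0,0,0,-0.036],[0,0,0,0,0,-0.036],[0,0,0,0,0,-0.036]]' >/dev/null; done
python3 -m pendant '[[0,0,0,0,0,0],[0,0,0,0,0,0],[0,0,0,0,0,0],[0,0,0,0,0,0],[0,0,0,0,0,0]]'
python3 -c "
from h import *
f=grab('top'); save(cv2.resize(f['color'][130:280,240:440],(800,600),interpolation=cv2.INTER_CUBIC),'held')
plan(.4738,-.178,.18,95.4)"
```

```text
time_s: 12.7
eef_pos: [0.5621, 0.0008, 0.1754]
ee_rot: [[-0.093, 0.996, -0.0], [0.996, 0.093, 0.0], [0.0, -0.0, -1.0]]
force: [-0.1, -0.4, -1.4]
grip_width: 0.0212
grip_force: 68.5
t 12.75 pos [0.5621 0.0008 0.1754] yaw 95.36 tilt [ 0.e+00 -1.e-04 -1.e+00] F [-0.1  1.3 -1.2] w 0.021 gf 68.5 q6 -0.27
  shift units [-1.698 -1.046 -0.046] rows>= 4.8 turnz -0.0002 rows>= 0.0
```

View pics/held.png

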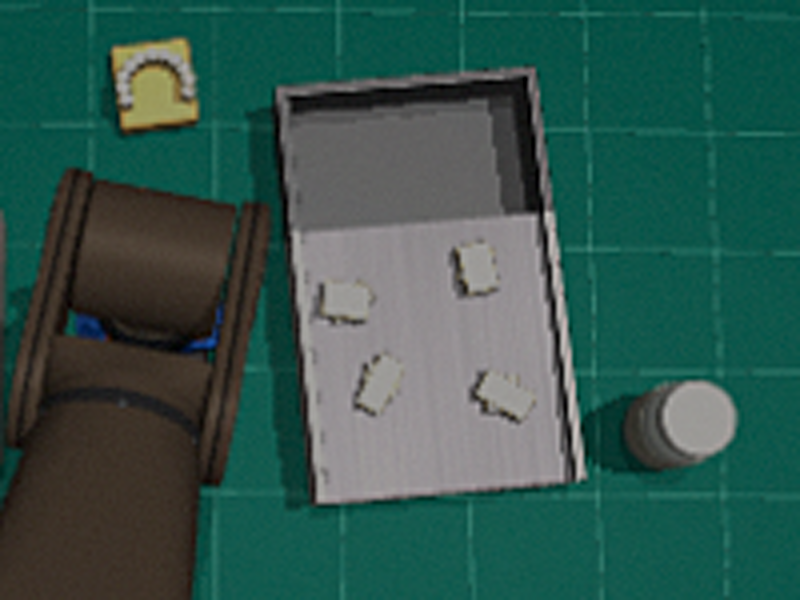

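The picture shows the scraper held crosswise (blue at (80–220,330)). The four offcuts are on the plate at (345,300), (475,268), (380,383) and (505,395), and the plate is free behind them.

```bash
python3 -m pendant '[[-0.34,-0.21,-0.01,0,0,0],[-0.34,-0.21,-0.01,0,0,0],[-0.34,-0.21,-0.01,0,0,0],[-0.34,-0.21,-0.01,0,0,0],[-0.34,-0.21,-0.01,0,0,0]]' >/dev/null
python3 -m pendant '[[0,0,0.2,0,0,0],[0,0,0.2,0,0,0],[0,0,0.1,0,0,0],[0,0,0,0,0,0],[0,0,0,0,0,0]]'
python3 -c "
from h import *
f=grab('scene'); save(cv2.resize(f['color'][180:380,80:320],(720,600),interpolation=cv2.INTER_CUBIC),'start')
plan(.4738,-.178,.1120,95.4)"
```

```text
time_s: 13.58
eef_pos: [0.4735, -0.1778, 0.1299]
ee_rot: [[-0.095, 0.996, -0.001], [0.996, 0.095, 0.001], [0.001, -0.001, -1.0]]
force: [-0.2, -0.7, -1.0]
grip_width: 0.0211
grip_force: 68.8
t 13.63 pos [ 0.4742 -0.1781  0.1309] yaw 95.45 tilt [-4.e-04  5.e-04 -1.e+00] F [ 0.2  0.8 -1.2] w 0.0207 gf 68.8 q6 -0.65
  shift units [ 0.001 -0.004  0.189] rows>= 0.5 turnz 0.0003 rows>= 0.0
```

View pics/start.png

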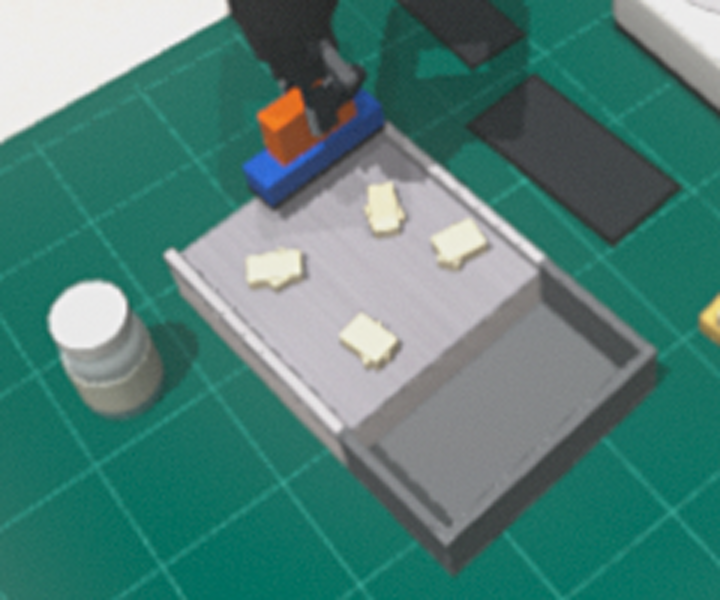

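The scene view shows the scraper above the plate's open end, behind all the chips, with its right end near the left guard. I'll check the end clearance.

```bash
python3 -c "
from h import *
g=load('scene')
so=np.array([.577,-.203]); a=np.radians(5.4); ux=np.array([np.cos(a),np.sin(a)]); uy=np.array([-ux[1],ux[0]])
def st(px,z):
  P=onz(g,np.array(px)/3+[80,180],z)[:,:2]-so; return np.c_[P@ux,P@uy].round(4).tolist()
print('front top edge ends',st([[272,183],[383,103]],.096))
print('front bottom ends',st([[272,205],[384,130]],.066))
print('guard inner/outer at -x end top',st([[388,126],[168,254],[345,432],[541,262]],.057))
s=r.observe()['eef_pos'][:2]-so; print('tcp',s@ux,s@uy)
hsv=cv2.cvtColor(g['color'],cv2.COLOR_RGB2HSV); m=cv2.inRange(hsv,(100,120,50),(125,255,255)); m[:180]=0;m[260:]=0;m[:,:150]=0;m[:,225:]=0
y,x=np.nonzero(m); print(x.min(),y[x.argmin()],x.max(),y[x.argmax()])
"
```

```text
front top edge ends [[-0.085, -0.0162], [-0.0845, 0.0885]]
front bottom ends [[-0.09, -0.019], [-0.0844, 0.0851]]
guard inner/outer at -x end top [[-0.0913, 0.0937], [-0.1159, -0.0973], [0.0857, -0.0952], [0.0828, 0.0903]]
tcp -0.10001774793668704 0.03449111672026126
161 234 207 217
```

```bash
python3 -m pendant '[[-0.035,0,0.08,0,0,0],[0,0,0.08,0,0,0],[0,0,0.03,0,0,0],[0,0,0,0,0,0],[0,0,0,0,0,0]]'
python3 -m pendant '[[0,0.05,0,0,0,0],[0,0.09,0,0,0,0],[0,0.09,0,0,0,0],[0,0.09,0,0,0,0],[0,0.09,0,0,0,0]]' | grep -E 'pos|force'
python3 -c "
from h import *
plan(.4738,-.178,.1115,95.4)"
```

```text
time_s: 14.05
eef_pos: [0.4739, -0.1816, 0.111]
ee_rot: [[-0.094, 0.996, -0.001], [0.996, 0.094, 0.0], [0.0, -0.001, -1.0]]
force: [-0.6, 0.4, -1.2]
grip_width: 0.0211
grip_force: 69.0
eef_pos: [0.5161, -0.1779, 0.1116]
force: [-0.7, 0.7, -1.9]
grip_force: 68.9
t 14.47 pos [ 0.5161 -0.1779  0.1116] yaw 95.42 tilt [-3.e-04  5.e-04 -1.e+00] F [-0.7  0.7 -1.9] w 0.0215 gf 68.9 q6 -0.61
  shift units [ 0.039 -0.421  0.   ] rows>= 1.0 turnz 0.0001 rows>= 0.0
```

```bash
for i in 1 2 3; do python3 -m pendant '[[0,0.095,0,0,0,0],[0,0.095,0,0,0,0],[0,0.095,0,0,0,0],[0,0.095,0,0,0,0],[0,0.095,0,0,0,0]]' | grep -E 'pos|force'; done
python3 -m pendant '[[0,0,0,0,0,0],[0,0,0,0,0,0],[0,0,-0.2,0,0,0],[0,0,-0.3,0,0,0],[0,0,-0.1,0,0,0]]'
python3 -c "
from h import *
f=grab('scene'); save(cv2.resize(f['color'][180:380,80:320],(720,600),interpolation=cv2.INTER_CUBIC),'pass1')
so=np.array([.577,-.203]); a=np.radians(5.4); ux=np.array([np.cos(a),np.sin(a)]); uy=np.array([-ux[1],ux[0]])
t=so-ux*.10-uy*.031; plan(t[0],t[1],.175,95.4)"
```

```text
eef_pos: [0.5631, -0.1733, 0.1112]
force: [-0.7, -0.1, -0.1]
grip_force: 68.9
eef_pos: [0.6102, -0.1688, 0.1112]
force: [-0.1, 0.8, -1.6]
grip_force: 68.9
eef_pos: [0.6577, -0.1644, 0.1113]
force: [-0.1, -0.5, -1.1]
grip_force: 68.9
time_s: 16.13
eef_pos: [0.658, -0.1652, 0.1754]
ee_rot: [[-0.094, 0.996, 0.005], [0.996, 0.094, -0.002], [-0.003, 0.005, -1.0]]
force: [1.0, -0.4, 0.0]
grip_width: 0.0208
grip_force: 68.9
t 16.18 pos [ 0.6589 -0.1656  0.1773] yaw 95.4 tilt [-0.0044  0.0081 -1.    ] F [ 0.7 -0.8  1.3] w 0.0211 gf 68.9 q6 -0.49
  shift units [-0.605 -1.851  0.011] rows>= 4.7 turnz -0.0000 rows>= 0.0
```

View pics/pass1.png

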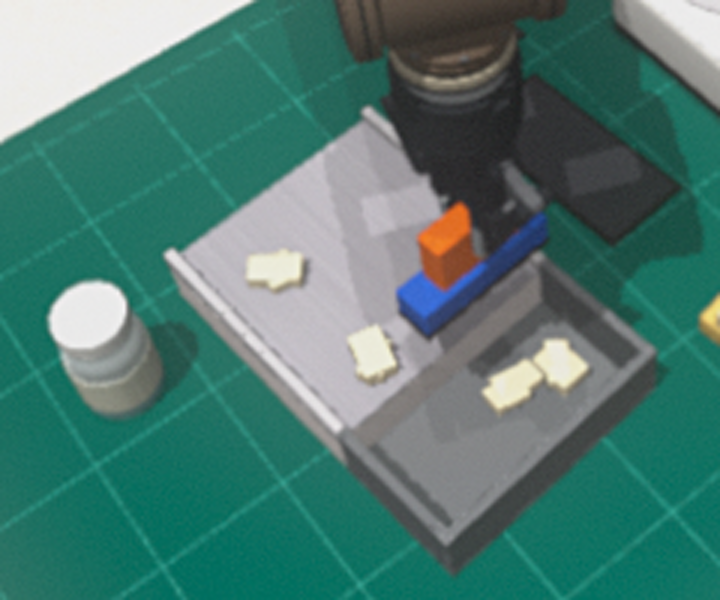

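Two offcuts are in the tray, at (512,385) and (560,365). The other two are on the plate at (275,270) and (372,352), in the second lane.

```bash
python3 -m pendant '[[-0.121,-0.37,0,0,0,0],[-0.121,-0.37,0,0,0,0],[-0.121,-0.37,0,0,0,0],[-0.121,-0.37,0,0,0,0],[-0.121,-0.37,0,0,0,0]]' >/dev/null
python3 -m pendant '[[0,0,0.1,0,0,0],[0,0,0.2,0,0,0],[0,0,0.15,0,0,0],[0,0,0,0,0,0],[0,0,0,0,0,0]]'
python3 -c "
from h import *
so=np.array([.577,-.203]); a=np.radians(5.4); ux=np.array([np.cos(a),np.sin(a)]); uy=np.array([-ux[1],ux[0]])
t=so-ux*.10-uy*.031; plan(t[0],t[1],.1115,95.4)"
```

```text
time_s: 17.02
eef_pos: [0.4772, -0.2415, 0.1249]
ee_rot: [[-0.094, 0.996, -0.003], [0.996, 0.094, 0.002], [0.002, -0.002, -1.0]]
force: [0.2, -0.1, -1.6]
grip_width: 0.021
grip_force: 69.3
t 17.02 pos [ 0.4772 -0.2415  0.1249] yaw 95.39 tilt [ 0.0022 -0.0023 -1.    ] F [ 0.2 -0.1 -1.6] w 0.021 gf 69.3 q6 -0.75
  shift units [-0.021  0.03   0.133] rows>= 0.3 turnz -0.0000 rows>= 0.0
```

```bash
python3 -m pendant '[[-0.015,0,0.1,0,0,0],[0,0,0.035,0,0,0],[0,0,0,0,0,0],[0,0,0,0,0,0],[0,0,0,0,0,0]]' | grep -E 'pos|force'
for i in 1 2 3 4; do python3 -m pendant '[[0,0.092,0,0,0,0],[0,0.092,0,0,0,0],[0,0.092,0,0,0,0],[0,0.092,0,0,0,0],[0,0.092,0,0,0,0]]' | grep -E 'pos|force'; done
python3 -m pendant '[[0,0,0,0,0,0],[0,0,0,0,0,0],[0,0,-0.2,0,0,0],[0,0,-0.3,0,0,0],[0,0,-0.1,0,0,0]]'
python3 -c "
from h import *
f=grab('scene'); save(cv2.resize(f['color'][180:380,80:320],(720,600),interpolation=cv2.INTER_CUBIC),'pass2')
plan(.5595,-.002,.175,5.4)"
```

```text
eef_pos: [0.4787, -0.2438, 0.1132]
force: [-0.2, -0.5, -1.1]
grip_force: 69.4
eef_pos: [0.5255, -0.2392, 0.113]
force: [0.7, -1.1, -1.1]
grip_force: 69.4
eef_pos: [0.5708, -0.2348, 0.1127]
force: [-1.2, -0.8, -0.8]
grip_force: 69.4
eef_pos: [0.6166, -0.2306, 0.1128]
force: [-0.8, -0.2, -1.4]
grip_force: 69.4
eef_pos: [0.6624, -0.2262, 0.1128]
force: [0.3, 0.8, -1.6]
grip_force: 69.4
time_s: 19.52
eef_pos: [0.6627, -0.2272, 0.177]
ee_rot: [[-0.094, 0.996, 0.005], [0.996, 0.094, -0.003], [-0.003, 0.005, -1.0]]
force: [0.6, -0.7, -0.3]
grip_width: 0.0211
grip_force: 69.4
t 19.57 pos [ 0.6637 -0.2277  0.179 ] yaw 95.39 tilt [-0.0051  0.0079 -1.    ] F [0.7 0.3 0.3] w 0.021 gf 69.4 q6 -0.57
  shift units [ 2.345 -0.826  0.022] rows>= 6.0 turnz 0.5000 rows>= 12.6
```

View pics/pass2.png

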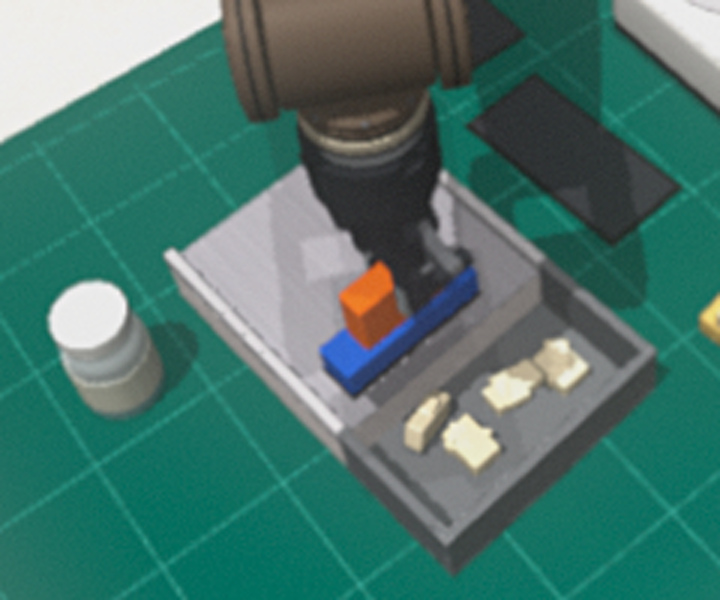

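All four are in the tray. One, at (428,420), leans against the step; I'll check it later. Now the scraper goes back to its pad.

```bash
python3 -m pendant '[[0.335,-0.118,0,0,0,0],[0.335,-0.118,0,0,0,0],[0.335,-0.118,0,0,0,0],[0.335,-0.118,0,0,0,0],[0.335,-0.118,0,0,0,0]]' >/dev/null
python3 -m pendant '[[0.335,-0.118,0,0,0,0],[0.335,-0.118,0,0,0,0],[0,0,0,0,0,0.0385],[0,0,0,0,0,0.0385],[0,0,0,0,0,0.0385]]' >/dev/null
for i in 1 2; do python3 -m pendant '[[0,0,0,0,0,0.0385],[0,0,0,0,0,0.0385],[0,0,0,0,0,0.0385],[0,0,0,0,0,0.0385],[0,0,0,0,0,0.0385]]' >/dev/null; done
python3 -m pendant '[[0,0,0,0,0,0],[0,0,0,0,0,0],[0,0,0,0,0,0],[0,0,0,0,0,0],[0,0,0,0,0,0]]' >/dev/null
python3 - <<'E'
from h import *
g=grab('scene')
so=np.array([.577,-.203]); a=np.radians(5.4); ux=np.array([np.cos(a),np.sin(a)]); uy=np.array([-ux[1],ux[0]])
hsv=cv2.cvtColor(g['color'],cv2.COLOR_RGB2HSV); m=cv2.inRange(hsv,(15,30,110),(40,255,255)); m[:285]=0;m[345:]=0;m[:,:205]=0;m[:,285:]=0
n,l,st,c=cv2.connectedComponentsWithStats(m)
for i in range(1,n):
  if st[i,4]>10:
    for z in(.01,.02): P=onz(g,[c[i]],z)[0,:2]-so; print(c[i].round(),st[i,4],z,(P@ux).round(3),(P@uy).round(3))
pc=onz(g,np.array([[468,128],[533,75],[679,187],[612,243]])/3+[80,180],.004)[:,:2]; print('pad',pc.round(4).tolist(),pc.mean(0))
plan(.5595,-.002,.0695,5.4)
E
```

```text
[259. 309.] 115 0.01 0.134 0.035
[259. 309.] 115 0.02 0.138 0.031
[222. 320.] 154 0.01 0.096 -0.039
[222. 320.] 154 0.02 0.101 -0.042
[237. 332.] 70 0.01 0.139 -0.035
[237. 332.] 70 0.02 0.143 -0.038
pad [[0.4838, -0.0496], [0.4738, 0.0269], [0.6398, 0.043], [0.6456, -0.0324]] [ 0.56073187 -0.00304013]
t 21.7 pos [ 0.5572 -0.0006  0.1728] yaw 5.36 tilt [-0. -0. -1.] F [-0.1 -0.2 -0.7] w 0.0209 gf 69.6 q6 1.29
  shift units [0.022 0.016 1.033] rows>= 2.5 turnz -0.0002 rows>= 0.0
```

```bash
python3 -m pendant '[[0.03,0.015,0.3,0,0,0],[0,0,0.3,0,0,0],[0,0,0.25,0,0,0],[0,0,0.1,0,0,0],[0,0,0.05,0,0,0]]' >/dev/null
python3 -m pendant '[[0,0,0,0,0,0],[0,0,0,0,0,0],[0,0,0.01,0,0,0],[0,0,0.01,0,0,0],[0,0,0,0,0,0]]'
python3 -c "
from h import *
plan(.5605,-.002,.0687,5.4)"
```

```text
time_s: 22.53
eef_pos: [0.561, -0.002, 0.072]
ee_rot: [[0.996, 0.093, 0.002], [0.093, -0.996, -0.0], [0.002, 0.001, -1.0]]
force: [-0.7, -0.0, -1.6]
grip_width: 0.021
grip_force: 69.5
t 22.53 pos [ 0.561 -0.002  0.072] yaw 5.32 tilt [ 2.e-03  6.e-04 -1.e+00] F [-0.7 -0.  -1.6] w 0.021 gf 69.5 q6 1.29
  shift units [-0.006 -0.     0.033] rows>= 0.1 turnz -0.0004 rows>= 0.0
```

```bash
python3 -m pendant '[[0,0,0.015,0,0,0],[0,0,0.01,0,0,0],[0,0,0.008,0,0,0],[0,0,0,0,0,0],[0,0,0,0,0,0]]'
```

```text
time_s: 22.95
eef_pos: [0.5606, -0.0019, 0.0689]
ee_rot: [[0.996, 0.093, 0.0], [0.093, -0.996, -0.0], [-0.0, 0.0, -1.0]]
force: [-3.0, 0.7, 5.6]
grip_width: 0.0211
grip_force: 70.6
```

Contact with the pad (5.6 N up). I'll release, rise and check.

```bash
python3 -m pendant '[[0,0,0,0,0,0],[0,0,0,0,0,0],[0,0,0,0,0,0],[0,0,0,0,0,0],[0,0,0,0,0,0]]' 1 20 >/dev/null
python3 -m pendant '[[0,0,-0.15,0,0,0],[0,0,-0.3,0,0,0],[0,0,-0.4,0,0,0],[0,0,-0.4,0,0,0],[0,0,-0.4,0,0,0]]' >/dev/null
for i in 1 2; do python3 -m pendant '[[0.04,0.4,0,0,0,0],[0.04,0.4,0,0,0,0],[0.04,0.4,0,0,0,0],[0.04,0.4,0,0,0,0],[0.04,0.4,0,0,0,0]]' ; done
python3 - <<'E'
from h import *
f=grab('top'); g=grab('scene')
save(np.hstack([cv2.resize(f['color'][130:280,120:320],(400,300)),cv2.resize(g['color'][110:380,80:440],(400,300))]),'final')
so=np.array([.5605,-.003]); a=np.radians(5.4); R=np.array([[np.cos(a),np.sin(a)],[-np.sin(a),np.cos(a)]])
hsv=cv2.cvtColor(f['color'],cv2.COLOR_RGB2HSV); m=cv2.inRange(hsv,(5,140,80),(18,255,255)); m[:,:250]=0;m[:,310:]=0
P=onz(f,np.argwhere(m[180:260]>0)[:,::-1]+[0,180],.08)[:,:2]; (x,y),s,an=cv2.minAreaRect((P*1000).astype(np.float32)); print('rib',x,y,s,an,'in pad',R@(np.array([x,y])/1000-so))
E
```

```text
time_s: 24.2
eef_pos: [0.5988, -0.2009, 0.2326]
ee_rot: [[0.996, 0.093, 0.0], [0.093, -0.996, -0.0], [0.0, 0.0, -1.0]]
force: [0.9, -0.1, -0.3]
grip_width: 0.0853
grip_force: 0.0
time_s: 24.62
eef_pos: [0.6372, -0.3984, 0.232]
ee_rot: [[0.996, 0.092, -0.0], [0.092, -0.996, 0.0], [-0.0, -0.0, -1.0]]
force: [1.4, 0.1, 0.9]
grip_width: 0.0856
grip_force: 0.0
rib 555.5967407226562 -0.8898792266845703 (68.93051147460938, 19.841392517089844) 6.106691360473633 in pad [-0.00468292  0.00256219]
```

View pics/final.png

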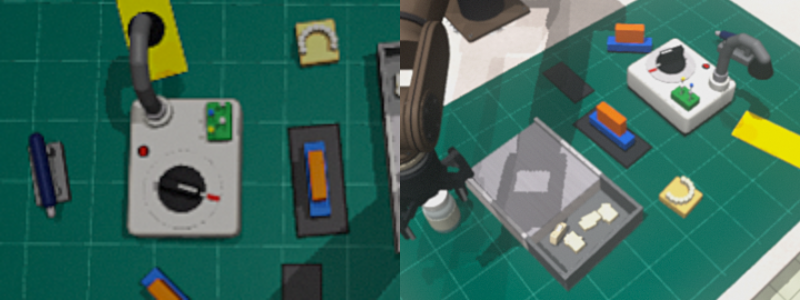

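The scraper stands upright, in line with the large pad (317,178 left view). The pointer is at the mark (200–215,195), and all four offcuts are in the tray (right view, 555–610,215–240).

```bash
python3 -c "
from h import *
print(hand_in())"
```

```text
the job is handed in; nothing more can be done
None
```

I handed the job in at about 25 s of the 72 s: in the last pictures the pointer is at the red mark, all four offcuts are in the catch tray (one leaning against the step), and the scraper stands upright on the large dark pad about 5 mm from its centre; the bystanders look unmoved (I didn't measure them), and no verdict came back.

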